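# Stone the wavy edge of a two-leaf form template on a yielding slide

## Task

Take the finishing stone from its stand by the handle, set it on the two-leaf template's wavy brass edge at the yellow patch and press away from the robot until the pointer stands in the green, dwell a second, then draw it slowly and evenly along the edge to the blue patch in about ten seconds, dwell a second there and lift off only there, with the pointer in the green all the way. The oil-damped slide creeps away as long as it is pressed: follow it, never run it to its rear stop, touch it with the stone only, and leave the other things alone. Finish holding the stone upright and still, well clear above the template (foot some 150 mm over the table).

Things in the scene. Friction and masses are not known exactly. Their poses are not given: they have to be found in the camera images.
- stone: loose finishing stone, 180 g, upright in its stand: round red rod 30 mm diameter, 60 mm long, below a wooden handle 32 x 32 mm, 70 mm high. Origin at the centre of its foot, z up, x and y square to the handle's flats. Grip the handle 60 to 100 mm over the foot with 40 N or more, fingers closing along the slide's x (then the push bears on a finger and the stone does not pitch in the grip)
- stand: grey fixed open-topped box 58 x 58 mm, 32 mm high, walls and floor 5 mm, in which the stone stands. Origin under its centre
- slide: bed of the oil-damped slide, fixed to the table: 412 mm long, 120 mm wide, rails 26 mm high. Origin at the middle of its front end, on the table; x is the direction of travel (away from the robot), y left, z up. Carriage, holder and template ride on it; nothing on it is higher than 90 mm
- carriage (a joint): travel of the white carriage along the slide's x, m: 0 front, 0.200 rear stop (keep under 0.190); 0 to 0.03 at the start. Oil damper 1600 N s/m nominal, friction about 0.1 N, no return spring: it creeps at push/1600 m/s while pushed (6 N: 4 mm/s) and stops when not. Mass about 1.2 kg
- holder (a joint): pointer reading, m: how far the sprung holder with template is pushed back on the carriage along x; 0 free, 0.045 stop, never over 0.040. Spring 300 N/m nominal, damping 25 N s/m, 0.65 kg: push in N = 300 x reading. Yellow pointer at the robot's right, green field 0.014 to 0.026 (4.2 to 7.8 N), aim at 0.020. If the stone is held still it falls with time constant 1600/300 = 5.3 s
- yellow_mark (a point): point at the yellow (robot's right) end of the template, 77 mm up, 60 mm right of its middle, on the mean line; rides with the holder, axes as the slide's. Yellow patch: 20 mm right to 14 mm left of it. The wavy brass edge (6 mm nose, 71 to 83 mm up, open below) runs 160 mm across on two leaves; the stone touches with its axis 15 mm before it. Work with the foot 35 to 45 mm over the table
- blue_mark (a point): the same at the blue (left, +y) end, 120 mm from the yellow mark; patch 14 mm right to 20 mm left of it. The two leaves meet in the middle on the mean line and are clamped at angles not reported, each up to 0.4 rad either way, so the edge at a mark is up to 26 mm before or behind the mean line; each leaf also bulges (yellow) or hollows (blue) 6 mm. Slopes to 0.8: follow by the pointer
- oil_can: bystander: squat red oil can, 64 mm diameter, 118 mm high with its thin spout; origin under its centre
- bush: bystander: white plastic bush, 52 mm diameter, 40 mm high; origin under its centre
- shell_cutter: bystander: steel disc cutter, 70 mm diameter, 45 mm high; origin under its centre

How it is judged:
By the outcome, as a careful person would: the job done as asked, in the order asked, and still so for the second after the job is handed in, while the arm keeps its last pose, push and grip.
It also fails if it takes over 69 s, if anything falls off the work surface, if the arm or the gripper's body presses on something with over 40 N, if the wrist force passes 120 N, or if a joint passes its speed limit or range.

## Robot

A 6-joint arm with a two-finger parallel gripper is mounted at the origin on the work surface. World frame = base frame: x ahead of the robot, y to its left, z up, the work surface at z = 0. Lengths are in mm, angles in rad, forces in N, time in s.
With the tool pointing down it reaches from about 400 to 925 mm from the base axis. Payload 12.5 kg.
Tool frame: the origin (TCP) lies at the very end of the fingers, on their centre line; the grasp point (between the pads) lies behind it (env.grip_depth is the z of the grasp point in the tool frame, in mm); z points along the fingers, y is the line along which they close (so a half turn about z gives the same grasp; the last joint's range is limited). The gripper opens to 95 mm and grips with 3 to 60 N. Pads are 20 mm wide; open, the fingers measure 119 mm over their backs; the gripper's body (75 mm by 180 mm) begins 59 mm behind the grasp point.
Start: joints at [-1.356, 0.491, 1.559, -0, 1.092, -0.106], TCP at [197.102, -593.128, 185.961] pointing down, gripper open.
Joint ranges: [-3.1, 3.1], [-0.84, 2.19], [0.05, 2.79], [-1.13, 4.28], [0.06, 2.93], [-2.69, 2.69]. Speed limits (rad/s): [2.22, 2.22, 2.79, 3.14, 3.14, 3.14].

## Interface

Orientations are given as [roll, pitch, yaw] about the fixed x, y, z axes, in that order (R = Rz(yaw) Ry(pitch) Rx(roll)).
In Python, from cell import env, optics gives the robot as it stands.
- The arm moves only by the tool step_arm, never from a script. Its argument "moves" is a list of rows, each an object of numbers: "tx", "ty", "tz": the shift along the tool's x, y, z in mm; "roll": the turn about the tool's z in rad. In form: [{"tx": .., "ty": .., "tz": .., "roll": ..}, ...]. A call has 1 to 12 rows; each row is the pose to reach, as a shift and turn from the pose commanded when the call began, along the tool's axes at that moment; what a row does not reach only later rows make up. A row lasts 1/12 s, in which the tool goes at most 41.7 mm and 7.16 degrees, less where a joint would pass 70% of its speed; a pose out of reach is approached as far as the arm can. A call with a gripper value outside its range is refused whole. "grip" is the finger opening in mm, from 0 to 95.1, set as the call begins (left out, the last holds). The fingers move at their own pace and stop on an object; the grip force is fixed at half the most. Time passes only in rows, so rows that repeat a pose let the fingers close. It gives the time, the measured TCP pose, the force, the opening and the grip force at its end, in the units of the state.
- env.state(): the state, without advancing time (a new reading comes with each control period).
- optics.read_camera(name): name is "scene" or "top" or "wrist"; returns a dict with "pixels" (480x640x3 uint8, blue, green, red), "mtx" (3x3 intrinsics, pixels), "view" (4x4, takes a point from world to camera coordinates). Camera axes: x right, y down, z forward; pixel columns grow to the right and rows downward; lengths in mm; the calibration is good to about 2 mm. A picture is of the moment at which its call begins. There is no depth.
- env.job_done(): hands the job in; it is judged then, once.
The state is a dict: "t": time; "joints": joint angles; "qvel": joint speeds; "tau": joint torques, N m; "eef_pos": TCP position; "tcp_rot": TCP orientation; "ft_force": force on the tool from outside, world axes, zero at the start; "moment": the same for the moment, N m; "opening": opening from 0.0 (shut) to 1.0 (fully open); "grip_force": force on a finger pad.
Only numpy, scipy, OpenCV 4.12 (cv2) and the standard library are available. Lean on these libraries where they do the work, as an engineer would, in place of code of your own. Each camera call takes 0.05 s, during which the arm holds its last target. There are 200 camera calls.

## Working session

There is one attempt and no reset: what is moved stays moved. The work goes in short steps, Python scripts to look and compute and a tool call to move; the robot and the scene stay as the last step left them, time stands still between calls to the robot, and variables do not carry over. Pictures are saved under pics/ and viewed, at most 10 in all, crops included, and the job is handed in when it is done.

Besides the shell and the picture viewer there is one more tool, called after "Request:" by a JSON object that holds its "api" and its "payload". step_arm: Moves the arm, as the interface text tells. Its arguments: {"type":"object","properties":{"moves":{"type":"array"},"grip":{"type":"number"}},"required":["moves"]}

```bash
ls; mkdir -p pics; python3 - <<'E'
from cell import env, optics
import cv2,numpy as np
np.set_printoptions(suppress=True,precision=3)
print(env.state(), env.grip_depth)
for n in("scene","top"):
    r=optics.read_camera(n); cv2.imwrite(f"pics/{n}0.png",r["pixels"]); np.savez(f"{n}0.npz",**r); print(n,r["mtx"],r["view"])
E
```

```text
pics
{'t': 0.0, 'joints': array([-1.356,  0.492,  1.559, -0.   ,  1.092, -0.106]), 'qvel': array([-0.   ,  0.   , -0.   , -0.   , -0.002, -0.001]), 'tau': array([  0.002, -61.264, -25.818,   0.069,   0.048,  -0.   ]), 'eef_pos': array([ 197.043, -592.831,  185.375]), 'tcp_rot': array([-3.141, -0.   ,  0.321]), 'ft_force': array([ 0.288,  0.076, -0.721]), 'moment': array([ 0.005,  0.015, -0.044]), 'grip_force': 0.0, 'opening': 1.0012013858090703} -18.8
scene [[452.298   0.    317.73 ]
 [  0.    452.298 238.866]
 [  0.      0.      1.   ]] [[  -0.073    0.997   -0.016   54.801]
 [   0.544    0.027   -0.838 -245.697]
 [  -0.836   -0.07    -0.545 1299.967]
 [   0.       0.       0.       1.   ]]
top [[554.754   0.    307.809]
 [  0.    554.754 243.761]
 [  0.      0.      1.   ]] [[ -0.008  -0.999  -0.038  11.167]
 [ -0.993   0.012  -0.115 569.206]
 [  0.115   0.037  -0.993 993.616]
 [  0.      0.      0.      1.   ]]
```

View pics/scene0.png

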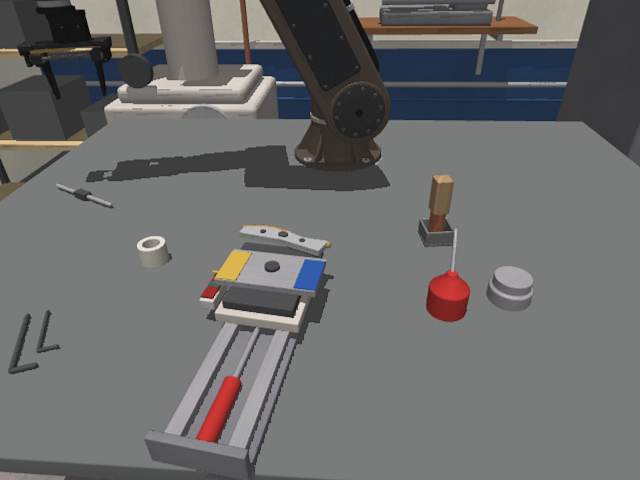

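View pics/top0.png

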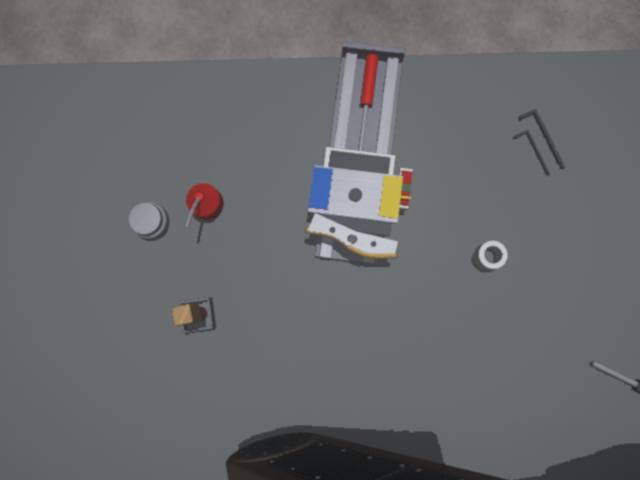

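The top view shows the handle top at about (183,315), the stand around (198,316), the slide from (355,258) up to (373,50), and the brass edge running from (307,232) to (396,256). Yellow is on the right. I'll zoom in on these.

```bash
python3 - <<'E'
import cv2,numpy as np
p=cv2.imread("pics/top0.png")
a=cv2.resize(p[140:270,295:425],None,fx=4.4,fy=4.4,interpolation=cv2.INTER_CUBIC)
cv2.imwrite("pics/slidecrop.png",a)
b=cv2.resize(p[285:345,160:225],None,fx=6,fy=6,interpolation=cv2.INTER_CUBIC)
s=cv2.imread("pics/scene0.png")[165:255,405:470]
s=cv2.resize(s,None,fx=6,fy=6,interpolation=cv2.INTER_CUBIC)
c=np.zeros((540,780,3),np.uint8); c[:360,:390]=b; c[:,390:]=s
cv2.imwrite("pics/stonecrop.png",c)
E
```

```text
(no output)
```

View pics/slidecrop.png

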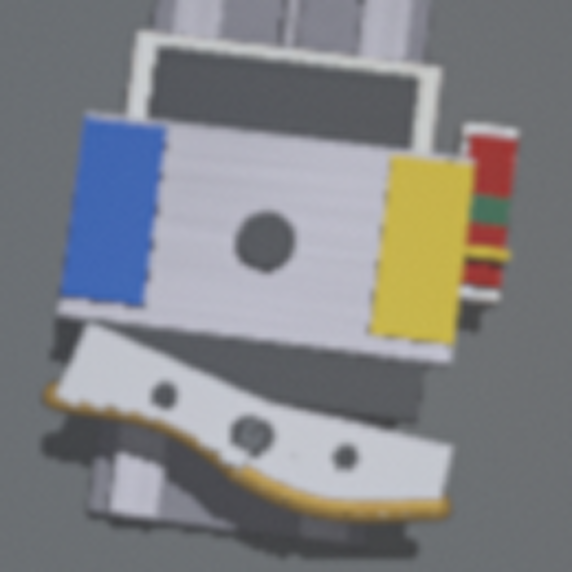

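View pics/stonecrop.png

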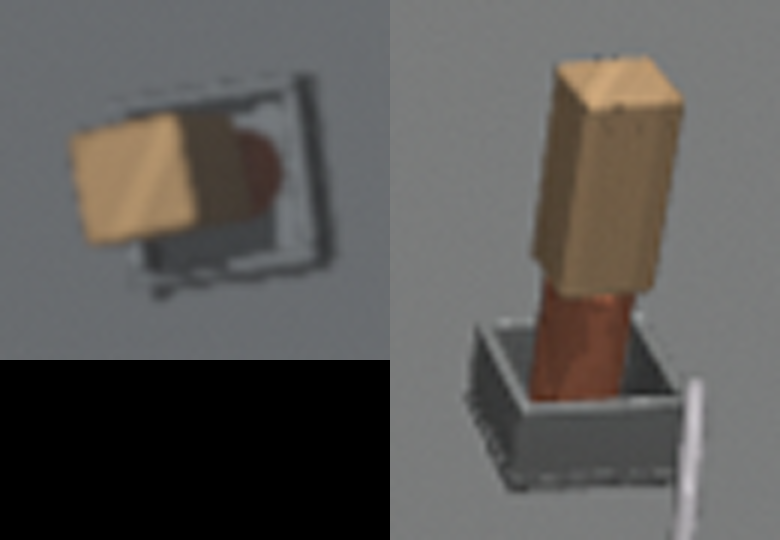

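```bash
cat > h.py <<'E'
import numpy as np,cv2
def back(r,uv,z):
    uv=np.atleast_2d(np.array(uv,float)); V=r["view"]; R=V[:3,:3]; c=-R.T@V[:3,3]
    d=np.c_[uv,np.ones(len(uv))]@np.linalg.inv(r["mtx"]).T@R
    return (c+d*((z-c[2])/d[:,2])[:,None])
def proj(r,P):
    P=np.atleast_2d(P); q=(P@r["view"][:3,:3].T+r["view"][:3,3])@r["mtx"].T
    return q[:,:2]/q[:,2:]
E
python3 - <<'E'
from h import *
np.set_printoptions(suppress=True,precision=1)
T=np.load("top0.npz");S=np.load("scene0.npz")
cr=lambda p,s,ox,oy:(np.array(p)+.5)/s-.5+[ox,oy]
ht=back(T,cr([(70,133),(178,113),(197,218),(90,243)],6,160,285),135); print("handle top(T)",ht,ht.mean(0))
hs=back(S,cr(np.array([(555,65),(648,57),(683,102),(588,107)])-[390,0],6,405,165),135); print("S",hs,hs.mean(0))
for n,q in(("T",ht),("S",hs)):
    for i in range(4):
        d=q[(i+1)%4]-q[i];print(n,np.hypot(*d[:2]),np.degrees(np.arctan2(d[1],d[0])))
b=back(T,cr([(85,113),(473,163),(452,362),(57,312)],4.4,295,140),80);print("plate",b)
for i in range(4):
    d=b[(i+1)%4]-b[i];print(np.hypot(*d[:2]),np.degrees(np.arctan2(d[1],d[0])))
e=back(T,[(343,48),(403,55)],30);print("rear end",e)
e=back(T,[(343,52),(337,150)],26);print("left rail",e, np.degrees(np.arctan2(*(e[0]-e[1])[[1,0]])))
f=back(T,cr([(90,513)],4.4,295,140),26);print("front-left",f)
hsv=cv2.cvtColor(T["pixels"],cv2.COLOR_BGR2HSV)
m=cv2.inRange(hsv,(12,110,70),(28,255,255)); m[:215]=0;m[270:]=0;m[:,:295]=0;m[:,425:]=0
for u in range(300,400,4):
    v=np.where(m[:,u])[0]
    if len(v): print(u,v.min(),v.max(),back(T,[(u,v.max()+.5)],77)[0],back(T,[(u,v.min()-.5)],83)[0])
st=back(T,cr([(300,75),(332,262),(157,295)],6,160,285),0);print("stand",st)
E
```

```text
handle top(T) [[455.  229.3 135. ]
 [460.2 199.3 135. ]
 [431.5 193.5 135. ]
 [424.8 223.2 135. ]] [442.9 211.3 135. ]
S [[429.6 195.2 135. ]
 [422.5 225.1 135. ]
 [454.7 230.4 135. ]
 [459.4 201.1 135. ]] [441.6 212.9 135. ]
T 30.486068339602582 -80.06003475744713
T 29.358566916470533 -168.6668874055726
T 30.33642028188078 102.6100193208634
T 30.77614793214426 11.60896070748464
S 30.7630221976466 103.38533594731615
S 32.63962596960882 9.258602966734268
S 29.67408128524392 -80.90398551693107
S 30.358408310332567 -168.83617927837497
plate [[ 705.4   -8.2   80. ]
 [ 682.  -164.8   80. ]
 [ 600.8 -154.3   80. ]
 [ 623.3    3.9   80. ]]
158.405850756392 -98.49916183766474
81.88241085886818 172.59478898671182
159.75138100054505 81.88501185679979
82.93892210109595 -8.346248683406069
rear end [[ 949.1  -65.1   30. ]
 [ 932.  -179.8   30. ]]
left rail [[942.9 -65.1  26. ]
 [748.4 -50.9  26. ]] -4.18831657530542
front-left [[546.7  -7.4  26. ]]
352 247 250 [551.3 -73.9  77. ] [557.7 -73.7  83. ]
356 250 252 [547.7 -80.8  77. ] [552.4 -80.6  83. ]
360 251 254 [544.1 -87.8  77. ] [550.5 -87.6  83. ]
364 253 255 [542.2 -94.8  77. ] [546.9 -94.5  83. ]
368 254 256 [ 540.4 -101.7   77. ] [ 545.1 -101.4   83. ]
372 254 257 [ 538.5 -108.7   77. ] [ 545.  -108.4   83. ]
376 255 257 [ 538.5 -115.7   77. ] [ 543.2 -115.3   83. ]
380 215 257 [ 538.4 -122.7   77. ] [ 613.9 -123.9   83. ]
384 215 257 [ 538.3 -129.7   77. ] [ 613.8 -130.9   83. ]
388 215 256 [ 540.  -136.8   77. ] [ 613.7 -137.9   83. ]
392 215 256 [ 539.9 -143.7   77. ] [ 613.6 -144.9   83. ]
396 215 255 [ 541.6 -150.8   77. ] [ 613.5 -151.9   83. ]
stand [[473.2 194.6   0. ]
 [414.5 183.7   0. ]
 [404.6 239.1   0. ]]
```

Request:
{"api": "step_arm", "payload": {"moves": [{"tx":8,"ty":-6,"tz":-3,"roll":-0.03},{"tx":24,"ty":-20,"tz":-9,"roll":-0.1},{"tx":46,"ty":-39,"tz":-18,"roll":-0.18},{"tx":72,"ty":-61,"tz":-28,"roll":-0.28},{"tx":100,"ty":-84,"tz":-39,"roll":-0.39},{"tx":128,"ty":-108,"tz":-50,"roll":-0.5},{"tx":156,"ty":-131,"tz":-61,"roll":-0.61},{"tx":184,"ty":-155,"tz":-72,"roll":-0.72},{"tx":212,"ty":-179,"tz":-83,"roll":-0.83},{"tx":240,"ty":-202,"tz":-94,"roll":-0.94},{"tx":268,"ty":-226,"tz":-105,"roll":-1.05},{"tx":296,"ty":-250,"tz":-115,"roll":-1.16}]}}

```text
t: 1.1
eef_pos: [399.6, -260.2, 301.8]
tcp_rot: [3.141, 0.0, 1.488]
ft_force: [0.2, 0.2, -1.5]
opening: 1.004
grip_force: 0.0
```

Request:
{"api": "step_arm", "payload": {"moves": [{"tx":30,"ty":16,"tz":-6,"roll":-0.09},{"tx":56,"ty":30,"tz":-11,"roll":-0.17},{"tx":77,"ty":42,"tz":-15,"roll":-0.23},{"tx":91,"ty":49,"tz":-17,"roll":-0.26},{"tx":97,"ty":52,"tz":-18,"roll":-0.277},{"tx":97,"ty":52,"tz":-18,"roll":-0.277}]}}

```text
t: 1.6
eef_pos: [459.9, -169.3, 319.1]
tcp_rot: [3.141, 0.0, 1.761]
ft_force: [-0.3, -0.8, 0.1]
opening: 0.993
grip_force: 0.0
```

```bash
python3 - <<'E'
from cell import env, optics
from h import *
np.set_printoptions(suppress=True,precision=3)
print(env.state())
for n in("wrist","top"):
    r=optics.read_camera(n); cv2.imwrite(f"pics/{n}1.png",r["pixels"]); np.savez(f"{n}1.npz",**r); print(r["mtx"],r["view"])
E
```

```text
{'t': 1.6, 'joints': array([-0.488,  0.175,  1.675,  0.   ,  1.291, -0.678]), 'qvel': array([-0.042,  0.003,  0.009, -0.01 , -0.008,  0.01 ]), 'tau': array([  1.593, -41.875, -29.001,   0.129,   0.146,  -0.041]), 'eef_pos': array([ 459.916, -169.287,  319.063]), 'tcp_rot': array([3.141, 0.   , 1.761]), 'ft_force': array([-0.256, -0.845,  0.065]), 'moment': array([ 0.003, -0.128, -0.007]), 'grip_force': 0.0, 'opening': 0.9926360479726807}
[[403.141   0.    315.665]
 [  0.    403.141 237.627]
 [  0.      0.      1.   ]] [[   0.982    0.19    -0.    -418.957]
 [   0.184   -0.953    0.241 -305.255]
 [   0.046   -0.236   -0.971  458.435]
 [   0.       0.       0.       1.   ]]
[[554.754   0.    307.809]
 [  0.    554.754 243.761]
 [  0.      0.      1.   ]] [[ -0.008  -0.999  -0.038  11.167]
 [ -0.993   0.012  -0.115 569.206]
 [  0.115   0.037  -0.993 993.616]
 [  0.      0.      0.      1.   ]]
```

View pics/wrist1.png

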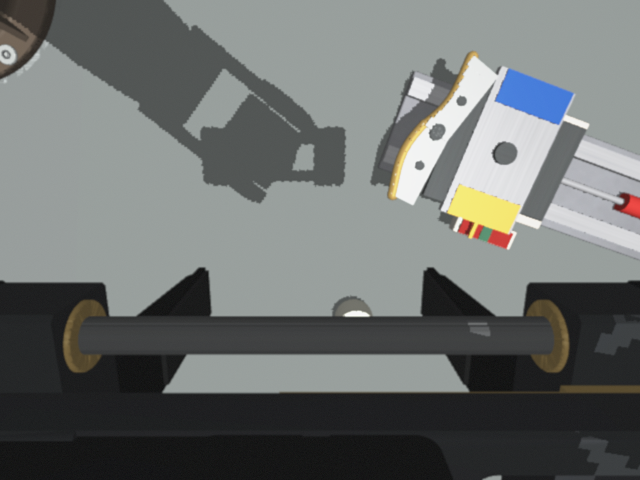

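The wrist view shows the brass edge from (472,55) at the blue end to (392,198) at the yellow end, the slide bed, and the pointer scale at (487,234). Next I'll extract the edge from both views in slide axes.

```bash
python3 - <<'E'
from h import *
np.set_printoptions(suppress=True,precision=1,linewidth=150)
W=np.load("wrist1.npz");T=np.load("top1.npz")
hsv=cv2.cvtColor(W["pixels"],cv2.COLOR_BGR2HSV)
m=cv2.inRange(hsv,(10,90,60),(30,255,255)); m[:,480:]=0;m[:,:370]=0;m[:45]=0;m[205:]=0
pw=[(np.where(m[v])[0].min()-.5,v) for v in range(45,205) if m[v].any()]
yw=-8.2*np.pi/180
ex=np.array([np.cos(yw),np.sin(yw)]);ey=np.array([-ex[1],ex[0]])
def sl(P): return np.c_[P[:,:2]@ex,P[:,:2]@ey]
# plate corners at z=80 top view & wrist blue/yellow patch extents
ym=[cv2.inRange(cv2.cvtColor(I["pixels"],cv2.COLOR_BGR2HSV),a,b) for I in(W,T) for a,b in(((22,100,120),(32,255,255)),((105,120,60),(125,255,255)))]
for k,(n,I) in enumerate((("W",W),("T",T))):
    for j,c in enumerate(("yel","blu")):
        mm=ym[2*k+j]; cn=max(cv2.findContours(mm,cv2.RETR_EXTERNAL,cv2.CHAIN_APPROX_NONE)[0],key=cv2.contourArea)
        s=sl(back(I,cv2.boxPoints(cv2.minAreaRect(cn)),83)); 
        q=back(I,cn[:,0],83); r=cv2.minAreaRect(q[:,:2].astype(np.float32))
        print(n,c,cv2.contourArea(cn),"slide",sl(np.array([r[0]])),r[1],r[2])
A=sl(back(W,pw,77)); A=A[np.argsort(A[:,1])]
p=cv2.imread("pics/top0.png")
cr=lambda p,s,ox,oy:(np.array(p)+.5)/s-.5+[ox,oy]
B=sl(back(T,cr([(50,402),(100,409),(150,417),(190,437),(225,467),(260,492),(300,512),(340,521),(400,520),(447,517)],4.4,295,140),77))
print("wrist",A[::6]);print("top",B[::-1])
for i in range(4):pass
np.save("edge.npy",A)
E
```

```text
W yel 1919.0 slide [[654.7 -58.5]] (50.790504455566406, 72.8142318725586) 82.33377075195312
W blu 2286.0 slide [[654.3  73.5]] (32.76277160644531, 72.69254302978516) 81.93963623046875
T yel 716.5 slide [[660.  -58.5]] (50.401058197021484, 72.80610656738281) 81.42774200439453
T blu 659.5 slide [[659.8  75.8]] (31.943571090698242, 71.88320922851562) 81.89013671875
wrist [[556.2 -73.1]
 [550.6 -68. ]
 [550.3 -61.2]
 [548.3 -56.1]
 [548.1 -52.7]
 [547.1 -47.3]
 [545.7 -41. ]
 [545.4 -34.3]
 [545.1 -27.7]
 [545.8 -20.8]
 [546.4 -14. ]
 [547.1  -7.2]
 [549.8   0.3]
 [552.4   7.7]
 [556.   15.4]
 [561.6  23.7]
 [566.2  31.7]
 [569.7  39.2]
 [571.3  46. ]
 [572.8  52.8]
 [573.4  59.1]
 [573.9  65.5]
 [574.5  71.8]
 [574.1  77.7]
 [574.6  83.9]
 [575.1  90.1]]
top [[554.8 -72.7]
 [551.1 -54.3]
 [547.6 -30.7]
 [549.1 -14.5]
 [555.    2.4]
 [563.1  17.5]
 [573.3  33. ]
 [579.3  50. ]
 [579.9  70.4]
 [580.1  90.7]]
```

Request:
{"api": "step_arm", "payload": {"moves": [{"tx":8,"ty":1,"tz":2},{"tx":26,"ty":4,"tz":8},{"tx":54,"ty":8,"tz":18},{"tx":88,"ty":13,"tz":31},{"tx":124,"ty":18,"tz":46},{"tx":160,"ty":23,"tz":61},{"tx":196,"ty":28,"tz":76},{"tx":232,"ty":33,"tz":91},{"tx":268,"ty":38,"tz":106},{"tx":304,"ty":43,"tz":121},{"tx":336,"ty":48,"tz":134},{"tx":360,"ty":51,"tz":143}]}}

```text
validation failed for argument at $.mo...
```

Request:
{"api": "step_arm", "payload": {"moves": [{"tx":12,"ty":2,"tz":3},{"tx":18,"ty":3,"tz":5},{"tx":19,"ty":3,"tz":6},{"tx":19,"ty":3,"tz":6},{"tx":19,"ty":3,"tz":6}]}}

```text
validation failed for argument at $.mo...
```

```bash
python3 - <<'E'
from cell import env, optics
from h import *
np.set_printoptions(suppress=True,precision=3)
s=env.state();print(s["eef_pos"],s["tcp_rot"],s["ft_force"])
for n in("wrist","top"):
    r=optics.read_camera(n); cv2.imwrite(f"pics/{n}2.png",r["pixels"]); np.savez(f"{n}2.npz",**r)
    print(n,proj(r,np.array([[442.3,212,135],[442,212,5.]])),proj(r,s["eef_pos"]))
E
```

```text
[ 459.25  -170.718  318.758] [-3.141  0.     1.758] [-0.117  0.473 -0.021]
wrist [[ 390.745 -298.154]
 [ 368.147 -168.233]] [[316.401 271.66 ]]
top [[181.469 314.383]
 [199.633 313.732]] [[435.252 300.84 ]]
```

View pics/wrist2.png

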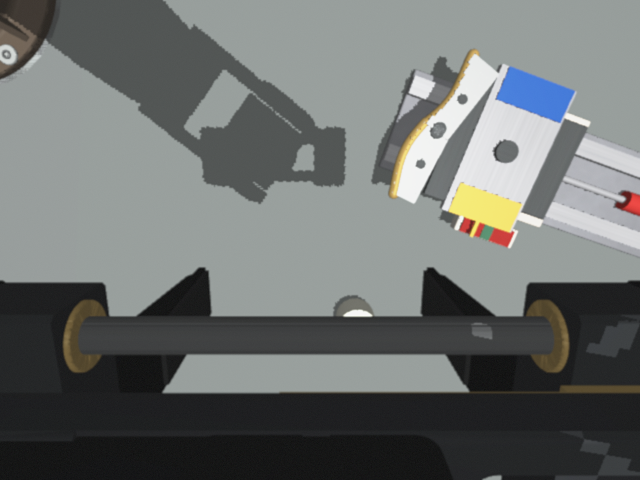

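The picture shows the same view as before (edge from 475,52 to 392,196). Both moves were refused because every row needs all four numbers, so I'm resending them.

Request:
{"api": "step_arm", "payload": {"moves": [{"tx":8,"ty":1,"tz":2,"roll":0},{"tx":26,"ty":4,"tz":8,"roll":0},{"tx":54,"ty":8,"tz":18,"roll":0},{"tx":88,"ty":13,"tz":31,"roll":0},{"tx":124,"ty":18,"tz":46,"roll":0},{"tx":160,"ty":23,"tz":61,"roll":0},{"tx":196,"ty":28,"tz":76,"roll":0},{"tx":232,"ty":33,"tz":91,"roll":0},{"tx":268,"ty":38,"tz":106,"roll":0},{"tx":304,"ty":43,"tz":121,"roll":0},{"tx":336,"ty":48,"tz":134,"roll":0},{"tx":360,"ty":51,"tz":143,"roll":0}]}}

```text
t: 2.8
eef_pos: [441.9, 194.5, 174.6]
tcp_rot: [-3.14, -0.0, 1.758]
ft_force: [0.7, 0.2, 0.6]
opening: 0.996
grip_force: 0.0
```

Request:
{"api": "step_arm", "payload": {"moves": [{"tx":12,"ty":2,"tz":3,"roll":0},{"tx":18,"ty":3,"tz":5,"roll":0},{"tx":19,"ty":3,"tz":6,"roll":0},{"tx":19,"ty":3,"tz":6,"roll":0},{"tx":19,"ty":3,"tz":6,"roll":0}]}}

```text
t: 3.22
eef_pos: [442.6, 210.8, 170.3]
tcp_rot: [3.141, 0.0, 1.757]
ft_force: [0.5, 0.4, 0.2]
opening: 1.006
grip_force: 0.0
```

```bash
python3 - <<'E'
from cell import env, optics
from h import *
np.set_printoptions(suppress=True,precision=3)
s=env.state();print(s["eef_pos"],s["tcp_rot"],s["ft_force"])
r=optics.read_camera("wrist"); cv2.imwrite("pics/wrist3.png",r["pixels"]); np.savez("wrist3.npz",**r)
print(proj(r,np.array([[442.3,212,135],[442,212,5.]])),proj(r,s["eef_pos"]))
E
```

```text
[442.571 210.794 170.324] [3.141 0.    1.757] [0.544 0.441 0.239]
[[316.148 250.89 ]
 [315.604 212.193]] [[316.336 271.688]]
```

View pics/wrist3.png

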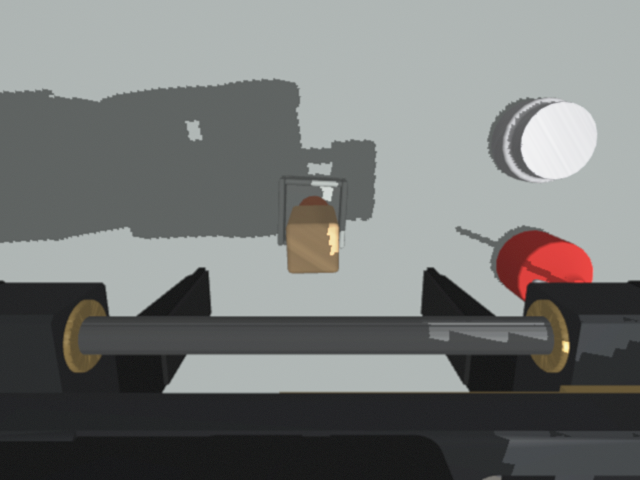

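The handle top is centred at about (313,247), square between the fingers and about 2 mm ahead in tool x. I'll descend and grip.

Request:
{"api": "step_arm", "payload": {"moves": [{"tx":2,"ty":-1,"tz":8,"roll":0},{"tx":2,"ty":-1,"tz":26,"roll":0},{"tx":2,"ty":-1,"tz":50,"roll":0},{"tx":2,"ty":-1,"tz":74,"roll":0},{"tx":2,"ty":-1,"tz":92,"roll":0},{"tx":2,"ty":-1,"tz":101,"roll":0},{"tx":2,"ty":-1,"tz":103,"roll":0},{"tx":2,"ty":-1,"tz":103,"roll":0}]}}

```text
t: 3.93
eef_pos: [441.0, 213.3, 66.8]
tcp_rot: [-3.141, 0.0, 1.757]
ft_force: [0.6, 0.1, 1.0]
opening: 1.002
grip_force: 0.0
```

Request:
{"api": "step_arm", "payload": {"moves": [{"tx":0,"ty":0,"tz":0,"roll":0},{"tx":0,"ty":0,"tz":0,"roll":0},{"tx":0,"ty":0,"tz":0,"roll":0},{"tx":0,"ty":0,"tz":0,"roll":0},{"tx":0,"ty":0,"tz":0,"roll":0},{"tx":0,"ty":0,"tz":0,"roll":0},{"tx":0,"ty":0,"tz":0,"roll":0},{"tx":0,"ty":0,"tz":0,"roll":0},{"tx":0,"ty":0,"tz":0,"roll":0},{"tx":0,"ty":0,"tz":0,"roll":0},{"tx":0,"ty":0,"tz":0,"roll":0},{"tx":0,"ty":0,"tz":0,"roll":0}], "grip": 0}}

```text
t: 4.93
eef_pos: [440.9, 213.6, 66.8]
tcp_rot: [-3.141, 0.0, 1.758]
ft_force: [0.4, 0.5, -1.0]
opening: 0.338
grip_force: 29.8
```

Request:
{"api": "step_arm", "payload": {"moves": [{"tx":0,"ty":0,"tz":-5,"roll":0},{"tx":0,"ty":0,"tz":-17,"roll":0},{"tx":0,"ty":0,"tz":-35,"roll":0},{"tx":0,"ty":0,"tz":-57,"roll":0},{"tx":0,"ty":0,"tz":-80,"roll":0},{"tx":-3,"ty":0,"tz":-103,"roll":0.01},{"tx":-11,"ty":0,"tz":-123,"roll":0.02},{"tx":-25,"ty":-1,"tz":-138,"roll":0.04},{"tx":-46,"ty":-2,"tz":-145,"roll":0.06},{"tx":-72,"ty":-3,"tz":-148,"roll":0.09},{"tx":-100,"ty":-4,"tz":-148,"roll":0.12},{"tx":-130,"ty":-6,"tz":-148,"roll":0.15}]}}

```text
t: 5.93
eef_pos: [459.1, 83.9, 215.5]
tcp_rot: [3.141, 0.0, 1.607]
ft_force: [0.4, 1.3, -1.6]
opening: 0.334
grip_force: 29.8
```

```bash
python3 - <<'E'
# offset path of stone axis in slide axes from wrist edge; world displacement per second
import numpy as np
from scipy.interpolate import UnivariateSpline
from h import *
W=np.load("wrist2.npz")
hsv=cv2.cvtColor(W["pixels"],cv2.COLOR_BGR2HSV)
m=cv2.inRange(hsv,(10,90,60),(30,255,255)); m[:,482:]=0;m[:,:370]=0;m[:42]=0;m[205:]=0
pw=[(np.where(m[v])[0].min()-.5,v) for v in range(42,205) if m[v].any()]
yw=np.radians(-8.2);ex=np.array([np.cos(yw),np.sin(yw)]);ey=np.array([-ex[1],ex[0]])
P=back(W,pw,77)[:,:2];A=np.c_[P@ex,P@ey];A=A[np.argsort(A[:,1])];A=A[(A[:,1]>-72)&(A[:,1]<90)]
f=UnivariateSpline(A[:,1],A[:,0],s=len(A)*.4)
print("rms",np.std(A[:,0]-f(A[:,1])),A[0],A[-1])
w=np.arange(-71,89,.5);e=f(w)
def ax(y):
    d=np.abs(w-y)<15; g=e[d]-np.sqrt(225-(w[d]-y)**2); i=g.argmin(); return g[i],w[d][i]
for y in np.arange(-62,81,6.):
    g,c=ax(y); print(y,"edge %.1f slope %.2f axis %.1f contact %.1f"%(f(y),f.derivative()(y),g,c))
np.save("axis.npy",[(y,ax(y)[0]) for y in np.arange(-60,80,1.)])
E
```

```text
rms 0.6323301282034148 [551.94235903 -71.462511  ] [574.74074159  88.95065138]
-62.0 edge 748.0 slope -83.59 axis -6015.7 contact -59.0
-56.0 edge 629.7 slope -20.29 axis -6015.7 contact -59.0
-50.0 edge 550.5 slope 28.18 axis -6013.0 contact -59.0
-44.0 edge 546.5 slope 0.70 axis 512.7 contact -50.5
-38.0 edge 545.8 slope -0.04 axis 517.9 contact -50.5
-32.0 edge 545.5 slope -0.25 axis 530.3 contact -31.0
-26.0 edge 545.2 slope 0.08 axis 530.1 contact -26.5
-20.0 edge 545.5 slope -0.19 axis 530.4 contact -19.5
-14.0 edge 545.9 slope 0.10 axis 530.9 contact -14.5
-8.0 edge 547.2 slope 0.20 axis 531.9 contact -12.0
-2.0 edge 549.1 slope 0.32 axis 533.3 contact -6.0
4.0 edge 551.2 slope 0.34 axis 535.3 contact -0.5
10.0 edge 553.2 slope 0.43 axis 537.4 contact 6.0
16.0 edge 556.4 slope 0.63 axis 539.4 contact 10.0
22.0 edge 560.4 slope 0.67 axis 542.5 contact 14.5
28.0 edge 564.1 slope 0.56 axis 546.4 contact 19.5
34.0 edge 567.2 slope 0.48 axis 550.3 contact 26.5
40.0 edge 569.7 slope 0.35 axis 553.5 contact 33.5
46.0 edge 571.6 slope 0.27 axis 555.9 contact 41.5
52.0 edge 572.5 slope 0.06 axis 557.5 contact 50.0
58.0 edge 573.1 slope 0.08 axis 558.0 contact 56.5
64.0 edge 573.6 slope 0.09 axis 558.6 contact 63.0
70.0 edge 574.1 slope 0.10 axis 559.1 contact 69.0
76.0 edge 574.2 slope -0.03 axis 559.2 contact 76.0
```

Request:
{"api": "step_arm", "payload": {"moves": [{"tx":-30,"ty":3,"tz":0,"roll":0.03},{"tx":-60,"ty":7,"tz":0,"roll":0.06},{"tx":-90,"ty":10,"tz":0,"roll":0.09},{"tx":-118,"ty":13,"tz":0,"roll":0.11},{"tx":-143,"ty":16,"tz":0,"roll":0.13},{"tx":-164,"ty":18,"tz":0,"roll":0.15},{"tx":-181,"ty":20,"tz":0,"roll":0.165},{"tx":-194,"ty":21,"tz":0,"roll":0.174},{"tx":-202,"ty":22,"tz":0,"roll":0.178},{"tx":-206,"ty":23,"tz":0,"roll":0.18},{"tx":-207,"ty":23,"tz":0,"roll":0.18},{"tx":-207,"ty":23,"tz":0,"roll":0.18}]}}

```text
t: 6.93
eef_pos: [489.8, -120.8, 214.9]
tcp_rot: [-3.141, -0.0, 1.428]
ft_force: [0.3, 0.5, -2.2]
opening: 0.336
grip_force: 29.8
```

```bash
cat > fit.py <<'E'
import numpy as np
from scipy.optimize import least_squares
from h import *
yw=np.radians(-8.2);ex=np.array([np.cos(yw),np.sin(yw)]);ey=np.array([-ex[1],ex[0]])
def edgepts(name):
    W=np.load(name);hsv=cv2.cvtColor(W["pixels"],cv2.COLOR_BGR2HSV)
    m=cv2.inRange(hsv,(10,90,60),(30,255,255)); m[:,482:]=0;m[:,:370]=0;m[:42]=0;m[205:]=0
    pw=[(np.where(m[v])[0].min()-.5,v) for v in range(42,205) if m[v].any()]
    P=back(W,pw,77)[:,:2]; return np.c_[P@ex,P@ey]
def curve(p):  # leaves hinged at (u0,w0): angle + sine bulge/hollow 6 mm
    u0,w0,a,b=p; s=np.linspace(0,80,161); h=6*np.sin(np.pi*s/80)
    Y=np.c_[u0-s*np.sin(a)-h*np.cos(a), w0-s*np.cos(a)+h*np.sin(a)]
    B=np.c_[u0+s*np.sin(b)+h*np.cos(b), w0+s*np.cos(b)-h*np.sin(b)]
    return np.r_[Y[::-1],B[1:]]
def fit(A):
    def res(p):
        C=curve(p); return np.interp(A[:,1],C[:,1],C[:,0])-A[:,0]
    return least_squares(res,[550,10,0,.2],loss="soft_l1")
def axis(p,y):
    C=curve(p);d=abs(C[:,1]-y)<15;g=C[d,0]-np.sqrt(225-(C[d,1]-y)**2);return g.min(),C[d,1][g.argmin()]
E
python3 - <<'E'
from fit import *
from cell import env
A=edgepts("wrist2.npz");r=fit(A[(A[:,1]>-71)&(A[:,1]<89)]);print("W",r.x,np.sqrt(np.mean(r.fun**2)))
T=np.load("top1.npz");cr=lambda p,s,ox,oy:(np.array(p)+.5)/s-.5+[ox,oy]
P=back(T,cr([(50,402),(100,409),(150,417),(190,437),(225,467),(260,492),(300,512),(340,521),(400,520),(447,517)],4.4,295,140),77)[:,:2]
q=fit(np.c_[P@ex,P@ey]);print("T",q.x,np.sqrt(np.mean(q.fun**2)))
for y in range(-62,81,6): print(y,"W %.1f (c %.0f)"%axis(r.x,y),"T %.1f"%axis(q.x,y)[0])
s=env.state();print(s["t"],s["eef_pos"],s["tcp_rot"],s["ft_force"],s["eef_pos"][:2]@ex,s["eef_pos"][:2]@ey)
E
```

```text
W [ 5.49121164e+02  2.01298912e+00 -6.79382404e-02  3.31902079e-01] 15.63567681950812
T [ 5.50102111e+02 -4.54698678e+00 -1.13662839e-01  3.89360467e-01] 1.0717579967567437
-62 W 534.5 (c -59) T 536.5
-56 W 533.1 (c -53) T 535.2
-50 W 532.1 (c -48) T 534.2
-44 W 531.3 (c -42) T 533.5
-38 W 530.8 (c -37) T 533.1
-32 W 530.6 (c -32) T 533.0
-26 W 530.7 (c -27) T 533.1
-20 W 531.0 (c -21) T 533.4
-14 W 531.6 (c -16) T 534.0
-8 W 532.4 (c -10) T 534.6
-2 W 533.3 (c -5) T 535.3
4 W 534.2 (c 2) T 537.8
10 W 536.4 (c 2) T 542.0
16 W 540.2 (c 8) T 546.1
22 W 543.8 (c 14) T 549.9
28 W 547.2 (c 21) T 553.3
34 W 550.1 (c 28) T 556.2
40 W 552.6 (c 35) T 558.5
46 W 554.7 (c 42) T 560.5
52 W 556.3 (c 48) T 562.0
58 W 557.6 (c 55) T 563.3
64 W 558.5 (c 62) T 564.4
70 W 559.3 (c 68) T 565.4
76 W 559.9 (c 75) T 567.0
6.9333 [ 489.78312501 -120.82713758  214.9155799 ] [-3.14143962e+00 -5.63852853e-05  1.42835315e+00] [ 0.27306456  0.4897399  -2.17890043] 502.00914122921085 -49.734583955270736
```

The tool axes now line up with the slide: tx is slide y and ty is slide x. I'll descend and come to about 12 mm off the edge.

Request:
{"api": "step_arm", "payload": {"moves": [{"tx":0,"ty":0,"tz":6,"roll":0},{"tx":0,"ty":0,"tz":20,"roll":0},{"tx":0,"ty":0,"tz":40,"roll":0},{"tx":0,"ty":0,"tz":62,"roll":0},{"tx":0,"ty":0,"tz":84,"roll":0},{"tx":0,"ty":1,"tz":101,"roll":0},{"tx":0,"ty":4,"tz":111,"roll":0},{"tx":0,"ty":8,"tz":114,"roll":0},{"tx":0,"ty":12,"tz":115,"roll":0},{"tx":0,"ty":14,"tz":115,"roll":0},{"tx":0,"ty":15,"tz":115,"roll":0},{"tx":0,"ty":15,"tz":115,"roll":0}]}}

```text
t: 7.93
eef_pos: [505.3, -123.5, 100.7]
tcp_rot: [3.14, 0.0, 1.428]
ft_force: [0.6, 0.2, -1.6]
opening: 0.336
grip_force: 29.8
```

```bash
cat > st.py <<'E'
from cell import env
from fit import ex,ey
s=env.state();p=s["eef_pos"];f=s["ft_force"]
print("t %.2f u %.2f w %.2f z %.1f Fu %.2f Fw %.2f Fz %.2f"%(s["t"],p[:2]@ex,p[:2]@ey,p[2],f[:2]@ex,f[:2]@ey,f[2]),s["tcp_rot"],s["moment"])
E
python3 st.py; python3 - <<'E'
from cell import env,optics
from h import *
for n in("wrist","top"):
    r=optics.read_camera(n); np.savez(n+"4.npz",**r); I=r["pixels"]
    if n=="wrist": cv2.imwrite("pics/wrist4.png",I)
    else:
        cv2.imwrite("pics/top4.png",cv2.resize(I[150:290,300:430],None,fx=4.2,fy=4.2,interpolation=cv2.INTER_CUBIC))
E
python3 st.py
```

```text
t 7.93 u 517.75 w -50.16 z 100.7 Fu 0.53 Fw 0.28 Fz -1.62 [3.14011466e+00 3.92974734e-04 1.42794790e+00] [-0.04035761 -0.08734324  0.01582799]
t 8.03 u 517.29 w -50.18 z 100.5 Fu -0.99 Fw 0.92 Fz -2.38 [3.14064251e+00 3.12836354e-04 1.42789875e+00] [-0.00284714 -0.11087303 -0.02095738]
```

View pics/wrist4.png

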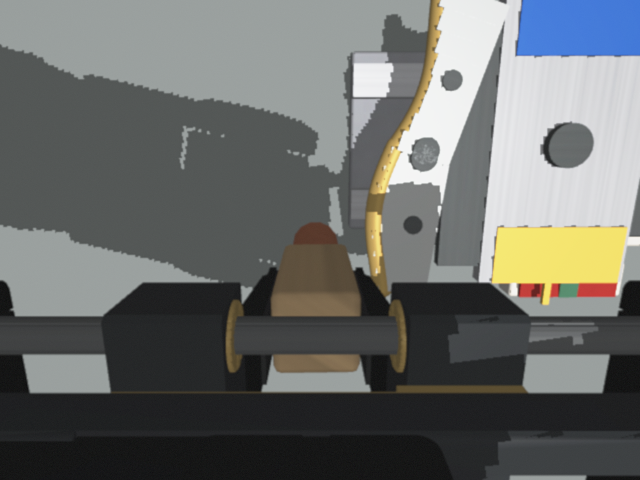

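The wrist view shows the stone at (315,235), a clear gap to the brass edge (edge at 367–385 in columns), and the pointer at (546,290), just below the green (560–578). I'll refine the edge from this close view.

```bash
python3 - <<'E'
from fit import *
W=np.load("wrist4.npz");hsv=cv2.cvtColor(W["pixels"],cv2.COLOR_BGR2HSV)
m=cv2.inRange(hsv,(10,90,50),(30,255,255)); m[:,480:]=0;m[:,:362]=0;m[295:]=0
pw=np.array([(np.where(m[v])[0].min()-.5,v) for v in range(0,290) if m[v].any()])
P=back(W,pw,77)[:,:2];A=np.c_[P@ex,P@ey];A=A[np.argsort(A[:,1])]
c=np.polyfit(A[:,1],A[:,0],8);r=A[:,0]-np.polyval(c,A[:,1]);k=abs(r)<2;c=np.polyfit(A[k,1],A[k,0],8)
print("rms",np.std(A[k,0]-np.polyval(c,A[k,1])),A[0],A[-1],k.mean())
w=np.arange(A[0,1],A[-1,1],.5);e=np.polyval(c,w)
for y in np.arange(-60,A[-1,1]-4,5):
    d=abs(w-y)<15;g=e[d]-np.sqrt(225-(w[d]-y)**2);print("%.0f edge %.1f axis %.1f c %.0f"%(y,np.polyval(c,y),g.min(),w[d][g.argmin()]))
mk=cv2.inRange(cv2.cvtColor(W["pixels"],cv2.COLOR_BGR2HSV),(22,100,120),(32,255,255))
for b,z in(((490,225,630,282),83),):
    ys,xs=np.where(mk[225:284,490:632]);print("yellow patch px",xs.min()+490,xs.max()+490,ys.min()+225,ys.max()+225)
    for z in(83,86,90):
        q=back(W,[(560,ys.min()+225)],z)[0,:2];print(z,"left edge of yellow w",q@ey)
    q=back(W,[(430,153)],85)[0,:2];print("hub",q@ex,q@ey)
E
```

```text
rms 0.3321994261703285 [554.26766699 -69.1093133 ] [574.21448903  83.86073627] 1.0
-60 edge 549.6 axis 534.0 c -56
-55 edge 548.2 axis 532.8 c -52
-50 edge 547.1 axis 531.9 c -48
-45 edge 546.4 axis 531.3 c -44
-40 edge 545.9 axis 530.9 c -39
-35 edge 545.6 axis 530.5 c -34
-30 edge 545.4 axis 530.4 c -30
-25 edge 545.3 axis 530.3 c -25
-20 edge 545.5 axis 530.5 c -21
-15 edge 545.9 axis 530.8 c -17
-10 edge 546.7 axis 531.5 c -12
-5 edge 547.9 axis 532.4 c -8
0 edge 549.4 axis 533.7 c -4
5 edge 551.4 axis 535.3 c -0
10 edge 553.8 axis 537.2 c 4
15 edge 556.4 axis 539.5 c 8
20 edge 559.2 axis 542.1 c 13
25 edge 562.1 axis 544.8 c 17
30 edge 564.8 axis 547.7 c 22
35 edge 567.3 axis 550.5 c 28
40 edge 569.4 axis 553.1 c 33
45 edge 571.1 axis 555.3 c 39
50 edge 572.3 axis 556.9 c 46
55 edge 573.1 axis 557.9 c 53
60 edge 573.5 axis 558.4 c 59
65 edge 573.7 axis 558.7 c 64
70 edge 573.8 axis 558.8 c 69
75 edge 574.0 axis 559.0 c 74
yellow patch px 492 626 227 283
83 left edge of yellow w -30.337518542686738
86 left edge of yellow w -29.677187539026363
90 left edge of yellow w -28.796746200812507
hub 576.9134982948941 9.62782646001618
```

Request:
{"api": "step_arm", "payload": {"moves": [{"tx":0,"ty":2,"tz":0,"roll":0},{"tx":0,"ty":5,"tz":0,"roll":0},{"tx":0,"ty":8,"tz":0,"roll":0},{"tx":0,"ty":10,"tz":0,"roll":0},{"tx":0,"ty":12,"tz":0,"roll":0},{"tx":0,"ty":14,"tz":0,"roll":0},{"tx":0,"ty":16,"tz":0,"roll":0},{"tx":0,"ty":18,"tz":0,"roll":0},{"tx":0,"ty":20,"tz":0,"roll":0},{"tx":0,"ty":22,"tz":0,"roll":0},{"tx":0,"ty":24,"tz":0,"roll":0},{"tx":0,"ty":26,"tz":0,"roll":0}]}}

```text
t: 9.03
eef_pos: [530.2, -127.0, 99.8]
tcp_rot: [-3.141, -0.0, 1.428]
ft_force: [-3.1, -0.3, -0.3]
opening: 0.332
grip_force: 29.9
```

```bash
cat > pt.py <<'E'
# pointer gauge: yellow pointer vs green field centre in the top view, along slide x (mm)
from fit import *
from cell import env,optics
import sys
r=optics.read_camera("top");I=r["pixels"];hsv=cv2.cvtColor(I,cv2.COLOR_BGR2HSV)
np.savez("toplast.npz",**r)
def cen(m):
    q=back(r,np.argwhere(m)[:,::-1],70)[:,:2]; return q@ex,q@ey
box=np.zeros(I.shape[:2],bool);box[120:230,395:425]=True
ug,wg=cen(box&(cv2.inRange(hsv,(45,60,40),(90,255,255))>0))
ur,wr=cen(box&((cv2.inRange(hsv,(0,120,60),(6,255,255))|cv2.inRange(hsv,(174,120,60),(180,255,255)))>0))
uy,wy=cen(box&(cv2.inRange(hsv,(20,100,90),(34,255,255))>0))
k=wy<wr.mean()+2
print("green u %.1f n %d w %.1f red %.1f..%.1f  pointer u %s n %d -> reading ~%s"%(ug.mean(),len(ug),wg.mean(),ur.min(),ur.max(),uy[k].mean() if k.any() else None,k.sum(), 20+uy[k].mean()-ug.mean() if k.any() else None))
E
python3 st.py;python3 pt.py;python3 st.py
```

```text
t 9.03 u 542.89 w -50.11 z 99.8 Fu -2.98 Fw -0.74 Fz -0.27 [-3.14064863e+00 -3.58825994e-05  1.42785571e+00] [ 0.12709985  0.62060839 -0.03869439]
green u 682.8 n 38 w -75.2 red 689.9..712.7  pointer u None n 0 -> reading ~None
t 9.08 u 543.29 w -50.11 z 99.8 Fu -1.90 Fw 0.30 Fz -1.14 [-3.14109944e+00 -1.83473603e-05  1.42782586e+00] [0.11001344 0.48808834 0.01139114]
```

```bash
python3 - <<'E'
from fit import *
for n in("top0.npz","toplast.npz"):
    r=np.load(n);I=r["pixels"];h=cv2.cvtColor(I,cv2.COLOR_BGR2HSV)
    print(n)
    for v in range(164,212): print(v,*["%3d/%3d/%3d"%tuple(h[v,u]) for u in(404,406,408,410)])
E
```

```text
top0.npz
164 105/ 13/115 105/ 13/115 108/ 11/114 105/ 13/115
165 105/ 13/114 108/ 11/114 105/ 13/114 108/ 11/114
166 102/ 11/113 105/ 13/114 102/ 11/113 105/ 13/114
167 110/  6/128 105/  8/125 105/  9/117 105/  9/112
168 105/  3/176 110/  5/164 110/  5/145 108/ 10/133
169 143/  5/192 144/  7/187 138/  7/181 110/  8/183
170 178/ 52/176 177/ 44/179 174/ 29/183 163/  9/189
171   0/126/160   0/110/162 179/ 87/165 178/ 63/170
172   1/165/156   1/160/156   0/150/155   0/140/157
173   1/167/156   1/166/155   1/165/155   1/167/156
174   1/165/156   1/166/154   1/165/153   1/166/155
175   1/162/157   1/163/155   1/166/154   1/163/156
176   1/160/156   0/162/154   1/166/152   0/158/157
177   1/159/157   1/164/154   1/162/153   1/161/154
178   2/166/154   1/163/153   1/163/153   1/157/153
179   1/167/153   1/162/154   1/164/151   1/155/151
180   1/163/153   1/163/153   1/165/153   1/150/151
181   1/164/152   0/160/153   1/165/153   1/150/151
182   0/161/152   1/165/153   1/165/153   0/147/149
183   2/146/145   2/152/148   2/162/151   0/141/147
184  16/ 67/110   9/ 92/119   5/126/132   4/107/131
[... 3212 characters left out ...]
  10/ 20/ 76 150/  3/ 77
199  12/ 41/ 80  10/ 39/ 78  14/ 37/ 76  13/ 24/ 74
200  11/ 44/ 82  14/ 41/ 80  14/ 43/ 77  13/ 40/ 77
201  12/ 46/ 84  13/ 43/ 83  12/ 41/ 81  10/ 39/ 78
202  13/ 42/ 84  13/ 42/ 84  12/ 47/ 82  12/ 47/ 82
203  12/ 44/ 86  12/ 45/ 85  14/ 46/ 84  14/ 47/ 82
204  13/ 47/ 87  13/ 47/ 87  10/ 44/ 86  13/ 43/ 83
205  11/ 46/ 88  13/ 46/ 88  11/ 47/ 87  13/ 48/ 85
206  11/ 46/ 89  11/ 46/ 89  10/ 44/ 87  13/ 47/ 87
207  13/ 46/ 89  12/ 48/ 90  13/ 46/ 88  12/ 49/ 88
208  12/ 50/ 92  11/ 46/ 89  11/ 46/ 89  12/ 49/ 89
209  13/ 50/ 91  12/ 48/ 91  13/ 45/ 90  13/ 51/ 90
210  12/ 47/ 93  11/ 48/ 91  11/ 48/ 91  11/ 46/ 89
211  14/ 47/ 92  14/ 48/ 91  12/ 47/ 92  12/ 47/ 92
```

Request:
{"api": "step_arm", "payload": {"moves": [{"tx":0,"ty":1.2,"tz":0,"roll":0},{"tx":0,"ty":2.4,"tz":0,"roll":0},{"tx":0,"ty":3.6,"tz":0,"roll":0},{"tx":0,"ty":4.8,"tz":0,"roll":0},{"tx":0,"ty":6,"tz":0,"roll":0},{"tx":0,"ty":7.2,"tz":0,"roll":0},{"tx":0,"ty":8.4,"tz":0,"roll":0},{"tx":0,"ty":9.6,"tz":0,"roll":0},{"tx":0,"ty":10.6,"tz":0,"roll":0},{"tx":0,"ty":11.4,"tz":0,"roll":0},{"tx":0,"ty":12,"tz":0,"roll":0},{"tx":0,"ty":12.3,"tz":0,"roll":0}]}}

```text
t: 10.08
eef_pos: [542.4, -128.7, 99.9]
tcp_rot: [-3.141, -0.0, 1.428]
ft_force: [-4.8, 0.9, 0.3]
opening: 0.338
grip_force: 29.9
```

```bash
cat > pt.py <<'E'
# pointer gauge in the top view: rows of yellow pointer and green field -> reading (mm), calibrated on top0
from fit import *
import sys
def gauge(I,show=False):
    h=cv2.cvtColor(I,cv2.COLOR_BGR2HSV).astype(int)
    out=[]
    B=I.astype(float)
    # strip columns over the gauge: those with strong red
    red=((h[...,0]<5)|(h[...,0]>175))&(h[...,1]>110);red[:110]=0;red[215:]=0;red[:,:395]=0;red[:,425:]=0
    cols=np.where(red.sum(0)>6)[0]
    for c in cols:
        col=h[110:215,c]
        g=np.where((col[:,0]>55)&(col[:,0]<95)&(col[:,1]>55))[0]
        y=np.where((col[:,0]>=17)&(col[:,0]<32)&(col[:,1]>120)&(col[:,2]>130))[0]
        r=np.where(red[110:215,c])[0]
        out.append((c,r.min()+110,g.min()+110 if len(g) else None,g.max()+110 if len(g) else None,round(y.mean()+110,1) if len(y) else None,len(y)))
    return out
if __name__=="__main__":
    if len(sys.argv)>1: r=np.load(sys.argv[1])
    else:
        from cell import optics
        r=optics.read_camera("top");np.savez("toplast.npz",**r)
    for o in gauge(r["pixels"]):print(o)
E
python3 pt.py top0.npz;python3 st.py;python3 pt.py;python3 st.py
```

```text
(np.int64(402), np.int64(171), None, None, np.float64(186.0), 9)
(np.int64(403), np.int64(171), np.int64(185), np.int64(189), np.float64(197.0), 3)
(np.int64(404), np.int64(171), np.int64(185), np.int64(189), np.float64(197.0), 3)
(np.int64(405), np.int64(171), np.int64(185), np.int64(189), np.float64(197.0), 3)
(np.int64(406), np.int64(172), np.int64(186), np.int64(189), np.float64(197.0), 3)
(np.int64(407), np.int64(172), np.int64(186), np.int64(189), np.float64(197.0), 3)
(np.int64(408), np.int64(172), np.int64(186), np.int64(189), np.float64(197.5), 2)
(np.int64(409), np.int64(172), np.int64(186), np.int64(189), np.float64(197.5), 2)
(np.int64(410), np.int64(172), np.int64(186), np.int64(186), None, 0)
(np.int64(411), np.int64(172), None, None, None, 0)
t 10.08 u 555.21 w -50.07 z 99.9 Fu -4.88 Fw 0.25 Fz 0.27 [-3.14084375e+00 -7.52060501e-05  1.42784164e+00] [ 0.29854804  1.17274151 -0.02915942]
(np.int64(404), np.int64(174), None, None, None, 0)
(np.int64(405), np.int64(170), None, None, None, 0)
(np.int64(406), np.int64(170), None, None, None, 0)
(np.int64(407), np.int64(170), None, None, None, 0)
(np.int64(408), np.int64(170), None, None, None, 0)
(np.int64(409), np.int64(170), None, None, None, 0)
(np.int64(410), np.int64(170), None, None, None, 0)
(np.int64(411), np.int64(170), None, None, None, 0)
t 10.13 u 555.23 w -50.10 z 99.8 Fu -5.48 Fw 1.26 Fz -0.44 [-3.14085425e+00 -5.74552863e-05  1.42780456e+00] [ 0.27452052  1.14117104 -0.0027021 ]
```

Request:
{"api": "step_arm", "payload": {"moves": [{"tx":0,"ty":0.4,"tz":0,"roll":0},{"tx":0,"ty":0.8,"tz":0,"roll":0},{"tx":0,"ty":1.1,"tz":0,"roll":0},{"tx":0,"ty":1.4,"tz":0,"roll":0},{"tx":0,"ty":1.7,"tz":0,"roll":0},{"tx":0,"ty":2.0,"tz":0,"roll":0},{"tx":0,"ty":2.3,"tz":0,"roll":0},{"tx":0,"ty":2.6,"tz":0,"roll":0},{"tx":0,"ty":2.9,"tz":0,"roll":0},{"tx":0,"ty":3.2,"tz":0,"roll":0},{"tx":0,"ty":3.5,"tz":0,"roll":0},{"tx":0,"ty":3.8,"tz":0,"roll":0}]}}

```text
t: 11.13
eef_pos: [546.1, -129.3, 99.8]
tcp_rot: [-3.141, -0.0, 1.428]
ft_force: [-5.0, 0.5, -0.2]
opening: 0.336
grip_force: 29.9
```

```bash
cat > st.py <<'E'
from cell import env
from fit import ex,ey
import numpy as np,json,os,sys
s=env.state();p=s["eef_pos"];f=s["ft_force"];m=s["moment"];u,w=p[:2]@ex,p[:2]@ey
M=m[:2]@ey+.11
W=np.arange(-60,76,5);AX=[534.0,532.8,531.9,531.3,530.9,530.5,530.4,530.3,530.5,530.8,531.5,532.4,533.7,535.3,537.2,539.5,542.1,544.8,547.7,550.5,553.1,555.3,556.9,557.9,558.4,558.7,558.8,559.0]
d=u-np.interp(w,W,AX)  # = h + carriage creep
L=json.load(open("log.json")) if os.path.exists("log.json") else [[9.08,11.4,0.9]]
t0,d0,x0=L[-1]
if s["t"]>t0: # creep model
    h0=d0-x0; x=x0
    n=max(1,int((s["t"]-t0)/.02));dt=(s["t"]-t0)/n
    for i in range(n): x+=.1875*((d0+(d-d0)*(i+1)/n)-x)*dt
    L.append([s["t"],d,x]);json.dump(L,open("log.json","w"))
else: x=x0
print("t %.2f u %.2f w %.2f z %.1f Fu %.2f Fw %.2f M %.2f | h model %.1f force %.1f moment %.1f creep %.1f"%(s["t"],u,w,p[2],f[:2]@ex,f[:2]@ey,M,d-x,(.3-f[:2]@ex)/.3,M/.235/.3,x), s["tcp_rot"][:2])
E
python3 st.py
python3 - <<'E'
from cell import optics
from h import *
I=optics.read_camera("wrist")["pixels"];cv2.imwrite("pics/wrist5.png",I)
E
python3 st.py
```

```text
t 11.13 u 558.91 w -50.05 z 99.8 Fu -5.02 Fw -0.24 M 1.34 | h model 20.1 force 17.7 moment 19.0 creep 6.9 [-3.14068489e+00 -1.09212202e-04]
t 11.18 u 558.97 w -50.07 z 99.8 Fu -5.87 Fw -0.02 M 1.27 | h model 19.9 force 20.6 moment 18.0 creep 7.1 [-3.14075469e+00 -8.24921104e-05]
```

View pics/wrist5.png

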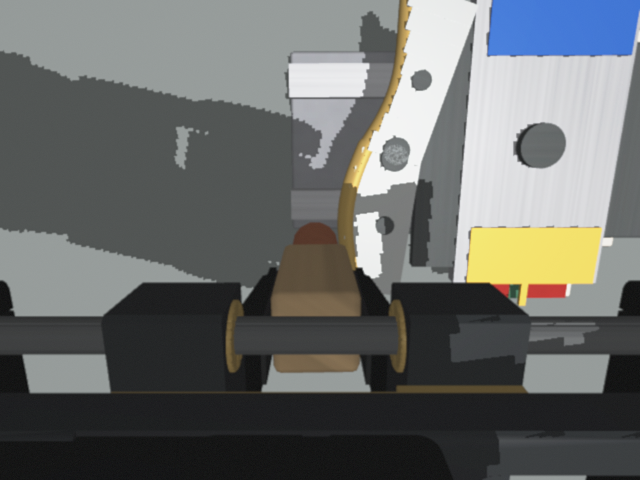

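The wrist view shows the pointer stem at (522,292), near or inside the dark green at (513,292). I'll check it numerically against the free reading.

```bash
python3 - <<'E'
from fit import *
def runs(f,v,a,b):
    h=cv2.cvtColor(cv2.imread(f),cv2.COLOR_BGR2HSV)[v,a:b].astype(int)
    s="".join("Y" if 18<=x[0]<34 and x[1]>110 and x[2]>90 else "g" if 45<x[0]<100 and x[1]>40 else "R" if (x[0]<10 or x[0]>170) and x[1]>80 else "w" if x[2]>190 else "." for x in h)
    print(f,v,a,s)
for v in(287,290,293,296): runs("pics/wrist4.png",v,505,625)
for v in(287,290,293,296): runs("pics/wrist5.png",v,475,585)
W=np.load("wrist4.npz")
# pixels per mm along u at z=60,75 near the gauge
for z in(50,60,70,80):
    q=back(W,[(546,290),(578,290)],z)[:,:2]@ex; print(z,q,32/(q[1]-q[0]))
E
```

```text
pics/wrist4.png 287 505 .....wwwwwww..RRRRRRRRRRRRRRRRRRRRRRR.YYYYYYYYwRRRRRRR.ggggggggggggggggggRRRRRRRRRRRRRRRRRRRRRRRRRRRRRRRRRRRRRRRwww.....
pics/wrist4.png 290 505 .....wwwwwwww.RRRRRRRRRRRRRRRRRRRRRRR.YYYYYYYwRRRRRRRR.ggggggggggggggggg.RRRRRRRRRRRRRRRRRRRRRRRRRRRRRRRRRRRRRRwwww.....
pics/wrist4.png 293 505 ....wwwwwwww..RRRRRRRRRRRRRRRRRRRRRR.YYYYYYYYwRRRRRRRRggggggggggggggggggRRRRRRRRRRRRRRRRRRRRRRRRRRRRRRRRRRRRRRRwww......
pics/wrist4.png 296 505 ..............RRRRRRRRRRRRRRRRRRRRRR.YYYYYYYYRRRRRRRR.ggggggggggggggggg.RRRRRRRRRRRRRRRRRRRRRRRRRRRRRRRRRRRRRR..........
pics/wrist5.png 287 475 ...................RRRRRRRRRRRRRRRRgggggggg..YYYYYYYYwRRRRRRRRRRRRRRRRRRRRRRRRRRRRRRRRRRRRRRwwww..............
pics/wrist5.png 290 475 ......................RRRRRRRRRRRR.gggggggg.YYYYYYYYwRRRRRRRRRRRRRRRRRRRRRRRRRRRRRRRRRRRRRRwwwww..............
pics/wrist5.png 293 475 ..........................RRRRRRRRggggggggg.YYYYYYYYwRRRRRRRRRRRRRRRRRRRRRRRRRRRRRRRRRRRRRRwwww...............
pics/wrist5.png 296 475 .............................RRRR.ggggggggg.YYYYYYYYRRRRRRRRRRRRRRRRRRRRRRRRRRRRRRRRRRRRRR....................
50 [669.56627067 690.73962335] 1.511333631228326
60 [663.45688324 683.78334625] 1.5743024249535722
70 [657.34749582 676.82706914] 1.6427464537584373
80 [651.23810839 669.87079203] 1.7174122961030798
```

By the gauge, the reading is about 18 mm and the carriage has crept about 8.5 mm, slightly faster than nominal. I'm starting the stroke.

Request:
{"api": "step_arm", "payload": {"moves": [{"tx":0.4,"ty":0.4,"tz":0,"roll":0},{"tx":1.1,"ty":0.7,"tz":0,"roll":0},{"tx":2.0,"ty":1.0,"tz":0,"roll":0},{"tx":3.0,"ty":1.3,"tz":0,"roll":0},{"tx":4.0,"ty":1.5,"tz":0,"roll":0},{"tx":5.0,"ty":1.8,"tz":0,"roll":0},{"tx":6.0,"ty":2.1,"tz":0,"roll":0},{"tx":7.0,"ty":2.4,"tz":0,"roll":0},{"tx":8.0,"ty":2.7,"tz":0,"roll":0},{"tx":9.0,"ty":3.0,"tz":0,"roll":0},{"tx":10.0,"ty":3.3,"tz":0,"roll":0},{"tx":11.0,"ty":3.6,"tz":0,"roll":0}]}}

```text
t: 12.18
eef_pos: [551.0, -119.8, 99.7]
tcp_rot: [-3.141, 0.001, 1.428]
ft_force: [-5.8, -4.7, -1.4]
opening: 0.336
grip_force: 30.0
```

```bash
sed -i 's/\.1875/.21/' st.py; echo '[[11.18, 27.0, 8.7]]' > log.json; python3 st.py
```

```text
t 12.18 u 562.48 w -39.94 z 99.7 Fu -5.06 Fw -5.49 M 1.40 | h model 18.9 force 17.9 moment 19.9 creep 12.6 [-3.14055072e+00  1.23460548e-03]
```

Request:
{"api": "step_arm", "payload": {"moves": [{"tx":1,"ty":0.3,"tz":0,"roll":0},{"tx":2,"ty":0.6,"tz":0,"roll":0},{"tx":3,"ty":1.0,"tz":0,"roll":0},{"tx":4,"ty":1.3,"tz":0,"roll":0},{"tx":5,"ty":1.6,"tz":0,"roll":0},{"tx":6,"ty":2.0,"tz":0,"roll":0},{"tx":7,"ty":2.3,"tz":0,"roll":0},{"tx":8,"ty":2.7,"tz":0,"roll":0},{"tx":9,"ty":3.0,"tz":0,"roll":0},{"tx":10,"ty":3.4,"tz":0,"roll":0},{"tx":11,"ty":3.7,"tz":0,"roll":0},{"tx":12,"ty":4.0,"tz":0,"roll":0}]}}

```text
t: 13.18
eef_pos: [556.6, -108.3, 99.6]
tcp_rot: [-3.14, 0.001, 1.428]
ft_force: [-7.1, -4.1, -1.6]
opening: 0.331
grip_force: 30.0
```

```bash
python3 st.py; python3 -c "
from cell import env;print(env.state()['moment'])"
```

```text
t 13.18 u 566.33 w -27.78 z 99.6 Fu -6.42 Fw -5.06 M 1.52 | h model 19.3 force 22.4 moment 21.6 creep 16.7 [-3.14017197e+00  1.00482982e-03]
[-0.97190629  1.56808337 -0.11957502]
```

Request:
{"api": "step_arm", "payload": {"moves": [{"tx":1,"ty":0.3,"tz":0,"roll":0},{"tx":2,"ty":0.7,"tz":0,"roll":0},{"tx":3,"ty":1.0,"tz":0,"roll":0},{"tx":4,"ty":1.4,"tz":0,"roll":0},{"tx":5,"ty":1.7,"tz":0,"roll":0},{"tx":6,"ty":2.1,"tz":0,"roll":0},{"tx":7,"ty":2.5,"tz":0,"roll":0},{"tx":8,"ty":2.9,"tz":0,"roll":0},{"tx":9,"ty":3.3,"tz":0,"roll":0},{"tx":10,"ty":3.7,"tz":0,"roll":0},{"tx":11,"ty":4.1,"tz":0,"roll":0},{"tx":12,"ty":4.5,"tz":0,"roll":0}]}}

```text
t: 14.18
eef_pos: [562.7, -96.8, 99.6]
tcp_rot: [-3.14, 0.001, 1.428]
ft_force: [-6.3, -2.7, -2.2]
opening: 0.332
grip_force: 30.0
```

```bash
python3 st.py
```

```text
t 14.18 u 570.74 w -15.60 z 99.6 Fu -5.89 Fw -3.55 M 1.52 | h model 19.2 force 20.6 moment 21.5 creep 20.7 [-3.13994018e+00  6.83489773e-04]
```

Request:
{"api": "step_arm", "payload": {"moves": [{"tx":1,"ty":0.4,"tz":0,"roll":0},{"tx":2,"ty":0.9,"tz":0,"roll":0},{"tx":3,"ty":1.3,"tz":0,"roll":0},{"tx":4,"ty":1.8,"tz":0,"roll":0},{"tx":5,"ty":2.3,"tz":0,"roll":0},{"tx":6,"ty":2.8,"tz":0,"roll":0},{"tx":7,"ty":3.4,"tz":0,"roll":0},{"tx":8,"ty":3.9,"tz":0,"roll":0},{"tx":9,"ty":4.5,"tz":0,"roll":0},{"tx":10,"ty":5.0,"tz":0,"roll":0},{"tx":11,"ty":5.6,"tz":0,"roll":0},{"tx":12,"ty":6.2,"tz":0,"roll":0}]}}

```text
t: 15.18
eef_pos: [570.5, -85.7, 99.6]
tcp_rot: [-3.14, 0.0, 1.428]
ft_force: [-6.4, -1.2, -1.5]
opening: 0.334
grip_force: 30.0
```

```bash
python3 st.py
```

```text
t 15.18 u 576.90 w -3.42 z 99.6 Fu -6.17 Fw -2.05 M 1.50 | h model 19.3 force 21.6 moment 21.3 creep 24.8 [-3.13982522e+00  4.84110022e-04]
```

Request:
{"api": "step_arm", "payload": {"moves": [{"tx":1,"ty":0.6,"tz":0,"roll":0},{"tx":2,"ty":1.2,"tz":0,"roll":0},{"tx":3,"ty":1.8,"tz":0,"roll":0},{"tx":4,"ty":2.5,"tz":0,"roll":0},{"tx":5,"ty":3.1,"tz":0,"roll":0},{"tx":6,"ty":3.8,"tz":0,"roll":0},{"tx":7,"ty":4.5,"tz":0,"roll":0},{"tx":8,"ty":5.2,"tz":0,"roll":0},{"tx":9,"ty":5.9,"tz":0,"roll":0},{"tx":10,"ty":6.6,"tz":0,"roll":0},{"tx":11,"ty":7.4,"tz":0,"roll":0},{"tx":12,"ty":8.1,"tz":0,"roll":0}]}}

```text
t: 16.18
eef_pos: [580.2, -74.8, 99.5]
tcp_rot: [-3.14, 0.0, 1.428]
ft_force: [-6.0, -0.7, -1.6]
opening: 0.338
grip_force: 30.0
```

```bash
python3 st.py
```

```text
t 16.18 u 584.91 w 8.71 z 99.5 Fu -5.88 Fw -1.58 M 1.56 | h model 19.3 force 20.6 moment 22.2 creep 28.9 [-3.13956769e+00  2.79439199e-04]
```

Request:
{"api": "step_arm", "payload": {"moves": [{"tx":1,"ty":0.8,"tz":0,"roll":0},{"tx":2,"ty":1.5,"tz":0,"roll":0},{"tx":3,"ty":2.3,"tz":0,"roll":0},{"tx":4,"ty":3.1,"tz":0,"roll":0},{"tx":5,"ty":3.9,"tz":0,"roll":0},{"tx":6,"ty":4.7,"tz":0,"roll":0},{"tx":7,"ty":5.6,"tz":0,"roll":0},{"tx":8,"ty":6.4,"tz":0,"roll":0},{"tx":9,"ty":7.3,"tz":0,"roll":0},{"tx":10,"ty":8.1,"tz":0,"roll":0},{"tx":11,"ty":9.0,"tz":0,"roll":0},{"tx":12,"ty":9.9,"tz":0,"roll":0}]}}

```text
t: 17.18
eef_pos: [591.6, -64.3, 99.5]
tcp_rot: [-3.139, 0.0, 1.428]
ft_force: [-6.7, -1.5, -2.3]
opening: 0.334
grip_force: 30.0
```

```bash
python3 st.py
```

```text
t 17.18 u 594.70 w 20.73 z 99.5 Fu -6.46 Fw -2.42 M 1.66 | h model 19.3 force 22.5 moment 23.5 creep 32.9 [-3.13929793e+00  2.63531311e-04]
```

Request:
{"api": "step_arm", "payload": {"moves": [{"tx":1,"ty":0.8,"tz":0,"roll":0},{"tx":2,"ty":1.6,"tz":0,"roll":0},{"tx":3,"ty":2.4,"tz":0,"roll":0},{"tx":4,"ty":3.3,"tz":0,"roll":0},{"tx":5,"ty":4.2,"tz":0,"roll":0},{"tx":6,"ty":5.1,"tz":0,"roll":0},{"tx":7,"ty":6.0,"tz":0,"roll":0},{"tx":8,"ty":6.9,"tz":0,"roll":0},{"tx":9,"ty":7.8,"tz":0,"roll":0},{"tx":10,"ty":8.7,"tz":0,"roll":0},{"tx":11,"ty":9.5,"tz":0,"roll":0},{"tx":12,"ty":10.3,"tz":0,"roll":0}]}}

```text
t: 18.18
eef_pos: [603.6, -53.7, 99.4]
tcp_rot: [-3.139, -0.0, 1.428]
ft_force: [-5.8, 0.4, -1.0]
opening: 0.33
grip_force: 30.0
```

```bash
python3 st.py
```

```text
t 18.18 u 605.09 w 32.93 z 99.4 Fu -5.80 Fw -0.42 M 1.53 | h model 18.8 force 20.3 moment 21.8 creep 37.0 [-3.13948220e+00 -2.73958177e-06]
```

Request:
{"api": "step_arm", "payload": {"moves": [{"tx":1,"ty":0.9,"tz":0,"roll":0},{"tx":2,"ty":1.8,"tz":0,"roll":0},{"tx":3,"ty":2.7,"tz":0,"roll":0},{"tx":4,"ty":3.5,"tz":0,"roll":0},{"tx":5,"ty":4.4,"tz":0,"roll":0},{"tx":6,"ty":5.2,"tz":0,"roll":0},{"tx":7,"ty":6.0,"tz":0,"roll":0},{"tx":8,"ty":6.8,"tz":0,"roll":0},{"tx":9,"ty":7.6,"tz":0,"roll":0},{"tx":10,"ty":8.4,"tz":0,"roll":0},{"tx":11,"ty":9.1,"tz":0,"roll":0},{"tx":12,"ty":9.8,"tz":0,"roll":0}]}}

```text
t: 19.18
eef_pos: [615.0, -43.4, 99.5]
tcp_rot: [-3.14, 0.0, 1.428]
ft_force: [-6.5, -0.3, -1.5]
opening: 0.334
grip_force: 30.0
```

```bash
python3 st.py
```

```text
t 19.18 u 614.93 w 44.75 z 99.5 Fu -6.39 Fw -1.18 M 1.51 | h model 18.8 force 22.3 moment 21.4 creep 40.9 [-3.13957932e+00  2.65424352e-04]
```

Request:
{"api": "step_arm", "payload": {"moves": [{"tx":1,"ty":0.7,"tz":0,"roll":0},{"tx":2,"ty":1.4,"tz":0,"roll":0},{"tx":3,"ty":2.1,"tz":0,"roll":0},{"tx":4,"ty":2.7,"tz":0,"roll":0},{"tx":5,"ty":3.3,"tz":0,"roll":0},{"tx":6,"ty":3.8,"tz":0,"roll":0},{"tx":7,"ty":4.3,"tz":0,"roll":0},{"tx":8,"ty":4.8,"tz":0,"roll":0},{"tx":9,"ty":5.3,"tz":0,"roll":0},{"tx":10,"ty":5.8,"tz":0,"roll":0},{"tx":11,"ty":6.2,"tz":0,"roll":0},{"tx":12,"ty":6.6,"tz":0,"roll":0}]}}

```text
t: 20.18
eef_pos: [623.2, -32.8, 99.5]
tcp_rot: [-3.14, 0.001, 1.428]
ft_force: [-6.6, -1.7, -2.3]
opening: 0.332
grip_force: 30.0
```

```bash
python3 st.py
```

```text
t 20.18 u 621.52 w 56.44 z 99.5 Fu -6.26 Fw -2.66 M 1.48 | h model 18.6 force 21.9 moment 20.9 creep 44.9 [-3.13957446e+00  7.49545779e-04]
```

Request:
{"api": "step_arm", "payload": {"moves": [{"tx":1,"ty":0.4,"tz":0,"roll":0},{"tx":2,"ty":0.9,"tz":0,"roll":0},{"tx":3,"ty":1.3,"tz":0,"roll":0},{"tx":4,"ty":1.7,"tz":0,"roll":0},{"tx":5,"ty":2.1,"tz":0,"roll":0},{"tx":6,"ty":2.5,"tz":0,"roll":0},{"tx":7,"ty":2.9,"tz":0,"roll":0},{"tx":8,"ty":3.2,"tz":0,"roll":0},{"tx":9,"ty":3.6,"tz":0,"roll":0},{"tx":10,"ty":3.9,"tz":0,"roll":0},{"tx":11,"ty":4.3,"tz":0,"roll":0},{"tx":12,"ty":4.6,"tz":0,"roll":0}]}}

```text
t: 21.18
eef_pos: [629.5, -21.7, 99.5]
tcp_rot: [-3.14, 0.001, 1.428]
ft_force: [-6.5, -3.2, -1.6]
opening: 0.337
grip_force: 30.0
```

```bash
python3 st.py
```

```text
t 21.18 u 626.17 w 68.30 z 99.5 Fu -5.95 Fw -4.08 M 1.52 | h model 18.6 force 20.8 moment 21.5 creep 48.8 [-3.13960483e+00  9.74487543e-04]
```

Now dwell at the blue patch, following the creep.

Request:
{"api": "step_arm", "payload": {"moves": [{"tx":0.7,"ty":0.3,"tz":0,"roll":0},{"tx":1,"ty":0.6,"tz":0,"roll":0},{"tx":1,"ty":1.0,"tz":0,"roll":0},{"tx":1,"ty":1.3,"tz":0,"roll":0},{"tx":1,"ty":1.6,"tz":0,"roll":0},{"tx":1,"ty":2.0,"tz":0,"roll":0},{"tx":1,"ty":2.3,"tz":0,"roll":0},{"tx":1,"ty":2.6,"tz":0,"roll":0},{"tx":1,"ty":3.0,"tz":0,"roll":0},{"tx":1,"ty":3.3,"tz":0,"roll":0},{"tx":1,"ty":3.6,"tz":0,"roll":0},{"tx":1,"ty":4.0,"tz":0,"roll":0}]}}

```text
t: 22.18
eef_pos: [633.6, -21.2, 99.5]
tcp_rot: [-3.14, 0.001, 1.428]
ft_force: [-6.3, -2.7, -1.5]
opening: 0.336
grip_force: 30.0
```

Request:
{"api": "step_arm", "payload": {"moves": [{"tx":0,"ty":0.3,"tz":0,"roll":0},{"tx":0,"ty":0.6,"tz":0,"roll":0},{"tx":0,"ty":1.0,"tz":0,"roll":0},{"tx":0,"ty":1.3,"tz":0,"roll":0}]}}

```text
t: 22.52
eef_pos: [634.9, -21.4, 99.5]
tcp_rot: [-3.14, 0.001, 1.428]
ft_force: [-5.9, -2.4, -2.2]
opening: 0.336
grip_force: 30.0
```

```bash
python3 st.py; python3 pt.py; python3 st.py; python3 -c "
import numpy as np,cv2
I=np.load('toplast.npz')['pixels'][90:270,280:440];cv2.imwrite('pics/top6.png',cv2.resize(I,None,fx=3.3,fy=3.3,interpolation=cv2.INTER_CUBIC))"
```

```text
t 22.52 u 631.47 w 69.38 z 99.5 Fu -5.51 Fw -3.23 M 1.45 | h model 18.7 force 19.4 moment 20.5 creep 54.0 [-3.13964187e+00  7.97675903e-04]
(np.int64(405), np.int64(166), None, None, np.float64(149.5), 22)
(np.int64(406), np.int64(164), np.int64(162), np.int64(162), np.float64(147.2), 11)
(np.int64(407), np.int64(149), np.int64(162), np.int64(162), np.float64(158.0), 3)
(np.int64(408), np.int64(145), np.int64(162), np.int64(162), np.float64(158.5), 4)
(np.int64(409), np.int64(145), np.int64(162), np.int64(162), np.float64(158.5), 4)
(np.int64(410), np.int64(145), np.int64(162), np.int64(162), np.float64(159.0), 3)
(np.int64(411), np.int64(145), np.int64(162), np.int64(162), np.float64(159.0), 3)
(np.int64(412), np.int64(145), np.int64(162), np.int64(162), np.float64(159.0), 3)
(np.int64(413), np.int64(145), None, None, np.float64(159.0), 3)
(np.int64(414), np.int64(145), None, None, np.float64(158.5), 2)
t 22.57 u 631.54 w 69.40 z 99.5 Fu -7.20 Fw -3.98 M 1.44 | h model 18.5 force 25.0 moment 20.4 creep 54.2 [-3.13974970e+00  7.84351834e-04]
```

View pics/top6.png

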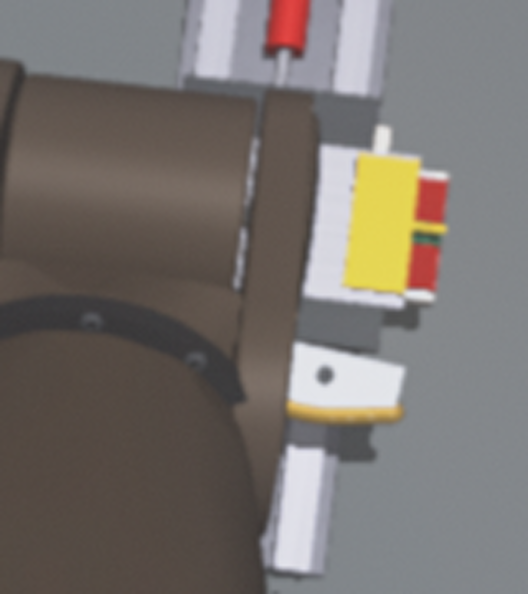

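The pointer stands in the green (row 159, green to 162), reading about 19.5 mm. Dwell is done, so I'm backing straight off at the blue patch and then lifting.

Request:
{"api": "step_arm", "payload": {"moves": [{"tx":0,"ty":-5,"tz":0,"roll":0},{"tx":0,"ty":-14,"tz":0,"roll":0},{"tx":0,"ty":-26,"tz":0,"roll":0},{"tx":0,"ty":-39,"tz":0,"roll":0},{"tx":0,"ty":-50,"tz":0,"roll":0},{"tx":0,"ty":-58,"tz":-3,"roll":0},{"tx":0,"ty":-60,"tz":-10,"roll":0},{"tx":0,"ty":-60,"tz":-22,"roll":0},{"tx":0,"ty":-60,"tz":-37,"roll":0},{"tx":0,"ty":-60,"tz":-54,"roll":0},{"tx":0,"ty":-60,"tz":-72,"roll":0},{"tx":0,"ty":-60,"tz":-88,"roll":0}]}}

```text
t: 23.57
eef_pos: [577.0, -12.5, 190.0]
tcp_rot: [3.139, -0.0, 1.428]
ft_force: [-0.2, -0.8, -1.3]
opening: 0.336
grip_force: 30.0
```

Request:
{"api": "step_arm", "payload": {"moves": [{"tx":0,"ty":0,"tz":-14,"roll":0},{"tx":0,"ty":0,"tz":-23,"roll":0},{"tx":0,"ty":0,"tz":-27,"roll":0},{"tx":0,"ty":0,"tz":-28,"roll":0},{"tx":0,"ty":0,"tz":-28,"roll":0},{"tx":0,"ty":0,"tz":-28,"roll":0},{"tx":0,"ty":0,"tz":-28,"roll":0},{"tx":0,"ty":0,"tz":-28,"roll":0}]}}

```text
t: 24.23
eef_pos: [576.0, -12.4, 215.3]
tcp_rot: [-3.141, 0.0, 1.428]
ft_force: [-0.7, -0.5, -1.5]
opening: 0.335
grip_force: 30.0
```

```bash
python3 st.py; python3 - <<'E'
from cell import optics
from fit import *
r=optics.read_camera("wrist");I=r["pixels"];cv2.imwrite("pics/wrist7.png",I)
J=cv2.imread("pics/wrist4.png");
# stone-in-grip drift: compare the hand region with the one before pressing
a=J[215:380,260:370].astype(np.float32);
print(cv2.minMaxLoc(cv2.matchTemplate(I[195:400,240:390],J[240:375,268:364],cv2.TM_CCOEFF_NORMED)),"expected loc (28,45)")
for X in(J,I):
    h=cv2.cvtColor(X,cv2.COLOR_BGR2HSV);m=cv2.inRange(h,(0,100,40),(9,255,200));m[:210]=0;m[260:]=0;m[:,:280]=0;m[:,350:]=0
    print("red rod",cv2.boundingRect(m))
    m=cv2.inRange(h,(9,60,60),(20,200,255));m[:230]=0;m[375:]=0;m[:,:265]=0;m[:,365:]=0;print("handle",cv2.boundingRect(m))
E
python3 st.py
```

```text
t 24.23 u 571.92 w 69.86 z 215.3 Fu -0.63 Fw -0.58 M -0.02 | h model -37.1 force 3.1 moment -0.3 creep 50.3 [-3.14055176e+00  8.61587402e-05]
(-0.1885642409324646, 0.8141305446624756, (39, 7), (28, 45)) expected loc (28,45)
red rod (294, 223, 43, 21)
handle (271, 230, 90, 142)
red rod (295, 225, 42, 19)
handle (270, 230, 95, 142)
t 24.28 u 572.00 w 69.85 z 215.4 Fu -0.23 Fw -0.40 M -0.04 | h model -36.7 force 1.8 moment -0.5 creep 49.9 [-3.14083329e+00  9.83852176e-05]
```

```bash
python3 -c "
from cell import env;s=env.state();print(abs(s['qvel']).max(),s['grip_force'],env.job_done())"
```

```text
the job is handed in; nothing more can be done
0.004131909858902597 29.9952694773674 None
```

The stroke ran from the yellow patch to the blue patch with the pointer estimated at 18–23 mm (green 14–26) throughout, mostly from force and motion, with camera checks only before the stroke and in the last dwell. The stone lifted off only at blue, is held upright and still with its foot about 153 mm up, and the job was handed in at about 24 s; the grip was 30 N (the interface's fixed force), not the 40 N asked for.

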